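Pack filter units and a controller upright in the divided crate

TASK

Finish packing the blue divided crate: lift the two filter units and the flat controller box from their sloped racks and stand each filter upright, neck up, in an empty square cell of its own, and the controller upright on its narrow bottom edge in the long slot. Every place has a cardboard pad of unknown thickness at the bottom: feel for it and set each thing gently down on it, neither dropping nor ramming it. Leave the two filters already in the crate standing in their cells, and do not disturb the parts bin, screwdriver and tape roll.

Things in the scene. Friction and masses are not known exactly. Their poses are not given: they have to be found in the camera images.
- filter_1: oil-filter unit: grey round body 56 mm in diameter, 95 mm high, with a bare aluminium neck on top 32 mm in diameter, 45 mm high (140 mm in all, about 0.35 kg); origin: centre of its underside, +z: its axis, towards the neck. Lies leaning 35 degrees in a lane of the filter rack.
- filter_2: oil-filter unit: grey round body 56 mm in diameter, 95 mm high, with a bare aluminium neck on top 32 mm in diameter, 45 mm high (140 mm in all, about 0.35 kg); origin: centre of its underside, +z: its axis, towards the neck. Lies leaning 35 degrees in the other lane of the filter rack.
- filter_3: oil-filter unit: grey round body 56 mm in diameter, 95 mm high, with a bare aluminium neck on top 32 mm in diameter, 45 mm high (140 mm in all, about 0.35 kg); origin: centre of its underside, +z: its axis, towards the neck. Already stands in a cell of the crate; stays there.
- filter_4: oil-filter unit: grey round body 56 mm in diameter, 95 mm high, with a bare aluminium neck on top 32 mm in diameter, 45 mm high (140 mm in all, about 0.35 kg); origin: centre of its underside, +z: its axis, towards the neck. Already stands in another cell of the crate; stays there.
- controller: flat black controller box, 28 mm thick (its x), 110 wide (y), 150 high (z), about 0.4 kg; aluminium fins on its +x face; origin: centre of its bottom edge face (28 x 110 mm), +z towards its top edge. Lies leaning 35 degrees, -x face on the plate of the box rack; its upper 62 mm stick out beyond the plate and can be gripped across the thickness.
- crate: blue divided crate, fixed, 189 mm (x) by 139 mm (y), walls 64 mm high, floor 4 mm thick; origin: centre of its underside. 2 x 2 cells of 62 x 62 mm at +x (5 mm walls), a slot 36 (x) by 129 mm (y) at its -x end, a 14 mm wall between. The slot too has a cardboard pad, its top 4 to 30 mm above the crate floor, not measured.
- cell_1 (a point): centre of the floor of the cell at crate x=-8.5, y=-33.5 mm (axes as the crate)
- cell_2 (a point): centre of the floor of the cell at crate x=-8.5, y=33.5 mm
- cell_3 (a point): centre of the floor of the cell at crate x=58.5, y=-33.5 mm
- cell_4 (a point): centre of the floor of the cell at crate x=58.5, y=33.5 mm
- slot (a point): centre of the floor of the long slot, crate x=-71.5, y=0 mm
- pad_1: square cardboard packing pad filling the floor of one empty cell, fixed, its top giving a few mm when pressed; origin: centre of its underside, on the cell floor. Its top is 4 to 30 mm above the cell floor, not measured.
- pad_2: the same in the other empty cell (its thickness is independent)
- filter_rack: fixed steel rack; origin: on the table under its base; y across. Its plate leans 35 degrees from vertical, top edge to -x (robot side); things lie on its +x side. Foot corner (plate meets ledge) at x=30, z=18 mm; plate 82 mm up the slope, 171 wide, ledge 50 deep; two 62 mm lanes at y=-44 and +44 mm between walls 24 mm high, 66 mm up the slope. The filters' upper 58 mm stick out beyond the plate.
- box_rack: fixed steel rack; origin: on the table under its base; y across. Its plate leans 35 degrees from vertical, top edge to -x (robot side); things lie on its +x side. Foot corner (plate meets ledge) at x=30, z=18 mm; plate 88 mm up the slope, 136 wide, ledge 34 deep; side walls at y=-60.5 and +60.5 mm, 24 mm high, 70 mm up the slope.
- parts_bin: bystander: open red plastic bin, 110 x 150 mm, 60 mm high; origin: centre of its underside
- screwdriver: bystander: screwdriver with black handle lying on the table; origin near its middle, on the table
- tape_roll: bystander: cardboard roll, 100 mm in diameter, 48 mm high, on its end; origin: centre of its underside
Not all that is in view belongs to the job. What is shaped like the controller but green is not meant.

How it is judged:
By the outcome, as a careful person would: the job done as asked, in the order asked, and still so for the second after the job is handed in, with the robot touching nothing.
It also fails if it takes over 72 s, if anything falls off the work surface, if the arm or the gripper's body presses on something with over 40 N, if the wrist force passes 120 N, or if a joint passes its speed limit or range.

ROBOT

A 6-joint arm with a two-finger parallel gripper is mounted at the origin on the work surface. World frame = base frame: x ahead of the robot, y to its left, z up, the work surface at z = 0. Lengths are in m, angles in rad, forces in N, time in s.
With the tool pointing down it reaches from about 0.375 to 0.9 m from the base axis. Payload 3.1 kg.
Tool frame: the origin (TCP) lies on the centre line of the jaws, within the pads' length; the fingertips stand 19 mm ahead of it and the grasp point (between the pads) is the TCP; z points along the fingers, y is the line along which they close (so a half turn about z gives the same grasp; the last joint's range is limited). The gripper opens to 85 mm and grips with 20 to 120 N. Pads are 22 mm wide; open, the fingers measure 114 mm over their backs; the gripper's body (76 mm by 85 mm) begins 54 mm behind the grasp point. The pads swing forward as they close: fully open they stand 13 mm farther back than shut.
Start: joints at [-1.351, 0.527, 1.433, -0, 1.181, -0.178], TCP at [0.242, -0.576, 0.25] pointing down, gripper open.
Joint ranges: [-3.08, 3.08], [-0.75, 2.2], [0.22, 2.44], [-1.43, 4.57], [0, 2.65], [-2.85, 2.85]. Speed limits (rad/s): [2.79, 2.79, 3.14, 3.14, 3.14, 3.14].

INTERFACE

Orientations are given as a unit quaternion [x, y, z, w].
In Python, from station import manip, cams, sign_off gives the robot as it stands.
- The arm moves only by the tool carry_out, never from a script. Its argument "targets" is a list that holds one entry, the list of rows, each a list of 7 numbers: the shift along the tool's x, y, z in cm, then the turn, a rotation vector about the tool's x, y, z in degrees, then the finger opening in cm, from 0 to 8.54. A call has 1 to 12 rows; each row is the pose to reach, as a shift and turn from the pose commanded when the call began, along the tool's axes at that moment; what a row does not reach only later rows make up. A row lasts 1/12 s, in which the tool goes at most 41.7 mm and 7.16 degrees, less where a joint would pass 70% of its speed; a pose out of reach is approached as far as the arm can. A call with a gripper value outside its range is refused whole. The fingers move at their own pace and stop on an object; "force" is the grip in N (left out, the last holds). Time passes only in rows, so rows that repeat a pose let the fingers close. It gives the time, the measured TCP pose, the force, the opening and the grip force at its end, in the units of the state.
- manip.sense(): the state, without advancing time (a new reading comes with each control period).
- cams.snapshot(name): name is "scene" or "side" or "wrist"; returns the picture (384x512x3 uint8, red, green, blue); there is no depth.
- cams.camera_info(name): a dict with "K" (3x3 intrinsics, pixels), "k1" (the pictures are not rectified: a ray, as slopes to the right and down, at radius r is drawn at 1 + k1 r^2 times it, then the intrinsics apply), "T" (4x4, takes a point from camera to world coordinates). Camera axes: x right, y down, z forward; pixel columns grow to the right and rows downward; lengths in m; the calibration is good to about 2 mm. A picture is of the moment at which its call begins: read the wrist's pose just before it. camera_info takes no time and is no camera call; for the wrist camera it gives the pose at the moment of the call.
- sign_off(): hands the job in; it is judged then, once.
The state is a dict: "t": time; "q": joint angles; "qd": joint speeds; "tau": joint torques, N m; "tcp_pos": TCP position; "tool_rot": TCP orientation; "force": force on the tool from outside, world axes, zero at the start; "ft_torque": the same for the moment, N m; "finger_gap": opening from 0.0 (shut) to 1.0 (fully open); "gripper_force": force on a finger pad.
Only numpy, scipy, OpenCV 4.12 (cv2) and the standard library are available. Lean on these libraries where they do the work, as an engineer would, in place of code of your own. Each camera call takes 0.05 s, during which the arm holds its last target. There are 200 camera calls.

## Working session

There is one attempt and no reset: what is moved stays moved. The work goes in short steps, Python scripts to look and compute and a tool call to move; the robot and the scene stay as the last step left them, time stands still between calls to the robot, and variables do not carry over. Pictures are saved under pics/ and viewed, at most 13 in all, crops included, and the job is handed in when it is done.

Besides the shell and the picture viewer there is one more tool, called after "Emit:" as name([rows], argument=value, ...), one row to a line, values as JSON. carry_out: Moves the arm, as the interface text tells. Its arguments: {"type":"object","properties":{"targets":{"type":"array"},"force":{"type":"number"}},"required":["targets"]}

```bash
mkdir -p pics; ls
python3 - <<'E'
from station import manip,cams
import cv2,numpy as np
s=manip.sense();print({k:np.round(v,3).tolist() for k,v in s.items()})
for n in ("scene","side","wrist"):
    i=cams.camera_info(n);print(n,np.round(i["K"],1).tolist(),i["k1"],np.round(i["T"],3).tolist())
    im=cams.snapshot(n);cv2.imwrite(f"pics/{n}0.png",im[:,:,::-1])
a=[cv2.imread(f"pics/{n}0.png") for n in("scene","side")]
E
```

```text
pics
{'t': 0.0, 'q': [-1.351, 0.528, 1.434, -0.0, 1.181, -0.178], 'qd': [-0.0, 0.0, -0.002, -0.001, 0.001, -0.001], 'tau': [0.001, -44.235, -17.802, -0.0, 0.008, -0.0], 'tcp_pos': [0.242, -0.575, 0.249], 'tool_rot': [0.98, 0.198, -0.0, -0.001], 'force': [0.279, -0.112, 0.156], 'ft_torque': [-0.027, -0.043, -0.05], 'gripper_force': 0.0, 'finger_gap': 0.999}
scene [[349.4, 0.0, 253.1], [0.0, 349.4, 193.9], [0.0, 0.0, 1.0]] -0.09355854575652366 [[0.687, 0.572, -0.448, 1.017], [0.726, -0.553, 0.408, -0.375], [-0.014, -0.605, -0.796, 0.903], [0.0, 0.0, 0.0, 1.0]]
side [[433.6, 0.0, 244.5], [0.0, 433.6, 192.0], [0.0, 0.0, 1.0]] -0.11558315368864329 [[-0.931, -0.29, 0.223, 0.274], [-0.365, 0.721, -0.589, 0.754], [0.01, -0.63, -0.777, 0.978], [0.0, 0.0, 0.0, 1.0]]
wrist [[302.2, 0.0, 258.1], [0.0, 302.2, 191.4], [0.0, 0.0, 1.0]] -0.0239421372644423 [[0.388, -0.885, -0.259, 0.308], [-0.922, -0.372, -0.109, -0.548], [-0.0, 0.281, -0.96, 0.373], [0.0, 0.0, 0.0, 1.0]]
```

View pics/scene0.png

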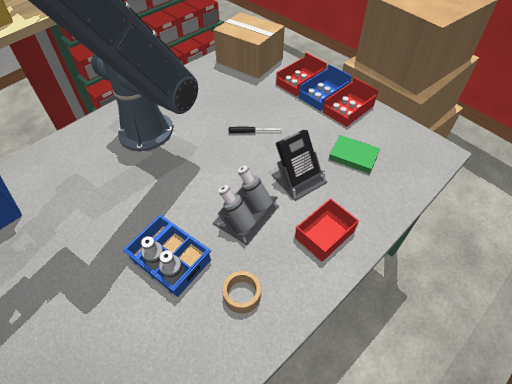

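View pics/side0.png

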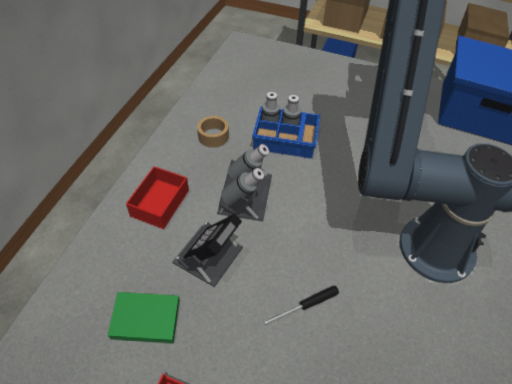

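The scene view shows the crate (168,255) with filters standing at (150,248) and (168,263), the leaning filters at (235,207) and (252,188), and the black controller (298,155). The green box (355,152) is a decoy, because the controller is black with fins and lies in a rack. The side view shows the same things: crate (286,130), filters (258,155) and (250,180), controller (215,235), green decoy (145,317).

Run:
```python
import cv2
a=cv2.imread("pics/scene0.png")[120:300,115:345];cv2.imwrite("pics/sc_crop.png",cv2.resize(a,None,fx=3.3,fy=3.3,interpolation=cv2.INTER_CUBIC))
a=cv2.imread("pics/side0.png")[85:285,165:335];cv2.imwrite("pics/si_crop.png",cv2.resize(a,None,fx=3,fy=3,interpolation=cv2.INTER_CUBIC))
```

```text
(no output)
```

View pics/sc_crop.png

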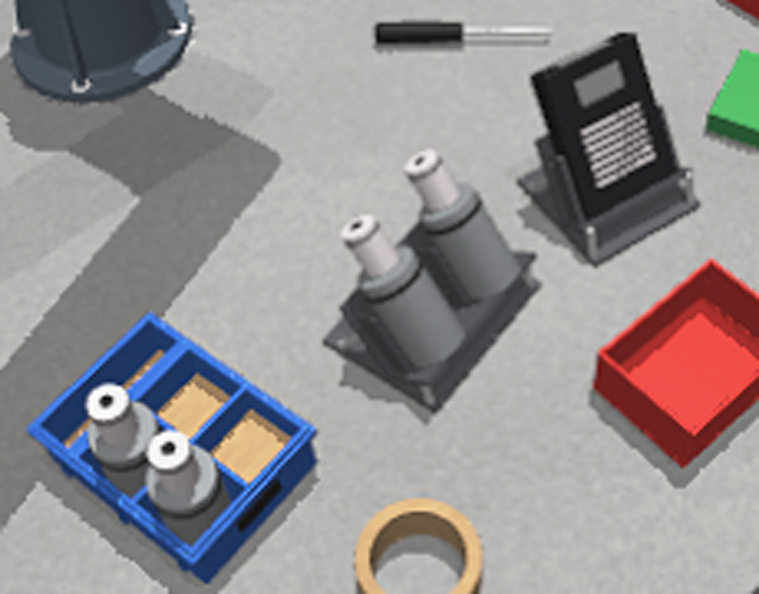

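View pics/si_crop.png

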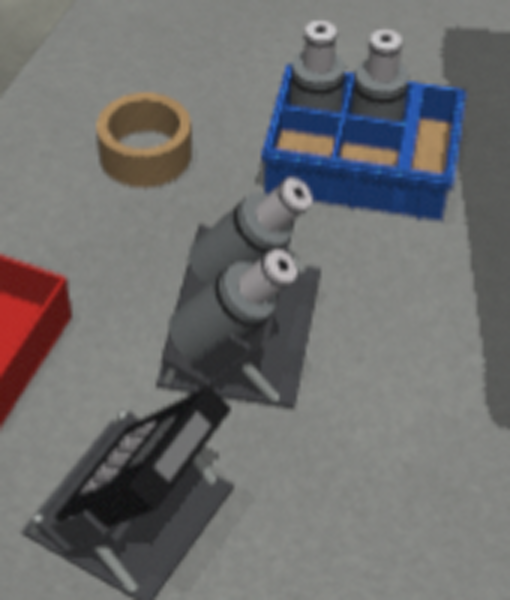

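Scene crop: crate rim corners (152,315), (315,433), (205,562), (30,430); filter neck tops (362,228) and (424,160); the black finned controller in its rack is the target, top edge (532,75)–(632,35). Side crop: rim corners (290,68), (465,88), (447,190), (263,155), necks (296,193) and (280,266). The two empty cells are on the +y side.

```bash
cat > h.py <<'E'
import numpy as np,cv2
from scipy.spatial.transform import Rotation as R
def ray(info,uv):
    K,k1,T=np.array(info["K"]),info["k1"],np.array(info["T"])
    d=np.array([k1,0,0,0,0.])
    p=cv2.undistortPoints(np.array([[uv]],float),K,d)[0,0]
    v=T[:3,:3]@np.r_[p,1];return T[:3,3],v/np.linalg.norm(v)
def onz(info,uv,z):
    o,v=ray(info,uv);return o+v*(z-o[2])/v[2]
def tri(i1,a,i2,b):
    o,v=ray(i1,a);p,w=ray(i2,b)
    s=np.linalg.lstsq(np.c_[v,-w],p-o,rcond=None)[0]
    A,B=o+s[0]*v,p+s[1]*w;return (A+B)/2,np.linalg.norm(A-B)
def proj(info,P):
    T=np.linalg.inv(np.array(info["T"]));c=T[:3,:3]@P+T[:3,3];s=c[:2]/c[2]
    s=s*(1+info["k1"]*(s@s));return (np.array(info["K"])[:2,:2]@s)+np.array(info["K"])[:2,2]
E
python3 - <<'E'
from h import *
from station import cams,manip
S,D=cams.camera_info("scene"),cams.camera_info("side")
s=lambda x,y:((x+.5)/3.3-.5+115,(y+.5)/3.3-.5+120)
d=lambda x,y:((x+.5)/3-.5+165,(y+.5)/3-.5+85)
np.set_printoptions(precision=4,suppress=True)
print("crate scene",[onz(S,s(*p),.064)[:2] for p in((152,315),(315,433),(205,562),(30,430))])
print("crate side",[onz(D,d(*p),.064)[:2] for p in((290,68),(465,88),(447,190),(263,155))])
for n,a,b in(("nA",(362,228),(296,193)),("nB",(424,160),(280,266)),("std1",(107,402),(386,41)),("std2",(168,450),(321,31)),("ctl top",(532,75),(200,388)),("c2",(632,35),(228,410))):
    print(n,*tri(S,s(*a),D,d(*b)))
for n,pts in(("frack",((325,343),(434,418),(540,283))),("brack",((520,183),(597,265),(698,205)))):
    print(n,[onz(S,s(*p),.004)[:2] for p in pts])
for n,pts in(("frack",((158,385),(294,407),(320,267))),("brack",((23,530),(152,598),(233,485)))):
    print(n,[onz(D,d(*p),.004)[:2] for p in pts])
T=np.array(cams.camera_info("wrist")["T"]);m=manip.sense();Rt=R.from_quat(m["tool_rot"]).as_matrix()
print("cam in tool",Rt.T@(T[:3,3]-m["tcp_pos"]),Rt.T@T[:3,:3])
E
```

```text
crate scene [array([ 0.4143, -0.1923]), array([ 0.6049, -0.1614]), array([ 0.6327, -0.2936]), array([ 0.4389, -0.3332])]
crate side [array([ 0.6145, -0.2884]), array([ 0.4298, -0.3293]), array([ 0.4067, -0.1727]), array([ 0.5935, -0.1503])]
nA [ 0.5214 -0.0327  0.146 ] 0.003831267459823688
nB [0.5034 0.0551 0.1475] 0.0021169575167466277
std1 [ 0.5108 -0.28    0.1389] 0.00014374264092912784
std2 [ 0.5772 -0.2693  0.1393] 0.0004065135691587582
ctl top [0.5084 0.1974 0.1539] 0.016341275663181283
c2 [0.5121 0.257  0.1845] 0.08007273898207257
frack [array([ 0.5094, -0.0801]), array([ 0.6366, -0.0606]), array([0.5998, 0.1114])]
brack [array([0.4985, 0.1866]), array([0.6232, 0.1663]), array([0.6435, 0.2949])]
frack [array([0.596 , 0.1137]), array([0.4704, 0.0903]), array([ 0.5045, -0.0803])]
brack [array([0.6416, 0.2981]), array([0.5133, 0.3156]), array([0.4915, 0.1888])]
cam in tool [ 0.0714 -0.0005 -0.1234] [[ 0.0002 -0.9596 -0.2814]
 [ 1.     -0.0002  0.0015]
 [-0.0016 -0.2814  0.9596]]
```

```bash
cat >> h.py <<'E'
def down(yaw): # tool x at yaw(deg), pointing down
    c,s=np.cos(np.radians(yaw)),np.sin(np.radians(yaw));x=np.array([c,s,0]);z=np.array([0,0,-1.]);return np.c_[x,np.cross(z,x),z]
def lean(yaw,a=35): # rack frame: cols = box x, y, z(axis)
    b=R.from_euler('z',yaw,degrees=True).as_matrix();return b@R.from_euler('y',-a,degrees=True).as_matrix()
def rel(m,P,Rm):
    R0=R.from_quat(m["tool_rot"]);q=(R0.inv()*R.from_matrix(Rm)).as_rotvec(degrees=True)
    print("shift cm",np.round(R0.inv().apply(np.array(P)-m["tcp_pos"])*100,2),"turn",np.round(q,1),"rows>",np.linalg.norm(np.array(P)-m["tcp_pos"])/.0417,np.linalg.norm(q)/7.16)
E
python3 - <<'E'
from h import *
from station import manip
rel(manip.sense(),[.456,-.252,.28],down(9.3))
E
```

```text
shift cm [ 32.26 -21.55  -3.  ] turn [-0.1 -0.  13.5] rows> 9.3328757678015 1.8848048799869594
```

Emit:
carry_out([
  [[32.3,-21.5,-3,0,0,13.5,8],[32.3,-21.5,-3,0,0,13.5,8],[32.3,-21.5,-3,0,0,13.5,8],[32.3,-21.5,-3,0,0,13.5,8],[32.3,-21.5,-3,0,0,13.5,8],[32.3,-21.5,-3,0,0,13.5,8],[32.3,-21.5,-3,0,0,13.5,8],[32.3,-21.5,-3,0,0,13.5,8],[32.3,-21.5,-3,0,0,13.5,8],[32.3,-21.5,-3,0,0,13.5,8],[32.3,-21.5,-3,0,0,13.5,8],[32.3,-21.5,-3,0,0,13.5,8]],
])

```text
t: 1.15
tcp_pos: [0.4569, -0.2521, 0.2802]
tool_rot: [0.997, 0.082, -0.0, 0.0]
force: [-0.4, -0.2, -0.0]
finger_gap: 0.94
gripper_force: 0.0
```

Run:
```python
from h import *
from station import manip,cams
import json
m=manip.sense();print(m["tcp_pos"],m["qd"])
i=cams.camera_info("wrist");im=cams.snapshot("wrist")
json.dump({"K":np.array(i["K"]).tolist(),"k1":i["k1"],"T":np.array(i["T"]).tolist()},open("w1.json","w"))
cv2.imwrite("pics/w1raw.png",im[:,:,::-1])
cv2.imwrite("pics/w1.png",cv2.resize(im[:,:,::-1],(800,600),interpolation=cv2.INTER_CUBIC))
```

```text
[ 0.45685717 -0.25211456  0.28024452] [-0.04469887  0.0063587  -0.00383829 -0.00614515 -0.00285638 -0.00102569]
```

View pics/w1.png

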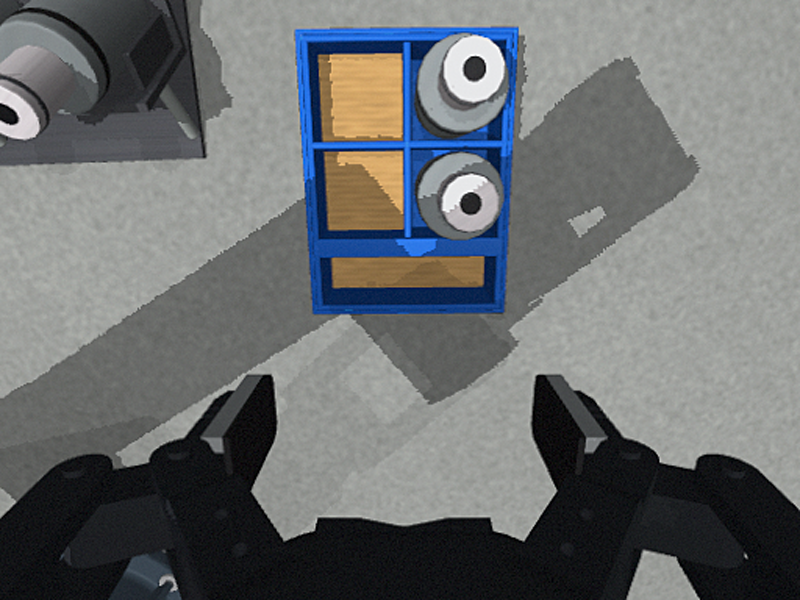

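The wrist view shows the crate rim at (296,29), (517,28), (503,313), (313,313) in the 800 px picture. The pads are visible in the two +y cells (left column), and the slot pad spans (331,257) to (484,288).

Run:
```python
from h import *
import json
np.set_printoptions(precision=4,suppress=True)
i=json.load(open("w1.json"));im=cv2.imread("pics/w1raw.png");hsv=cv2.cvtColor(im,cv2.COLOR_BGR2HSV)
b=cv2.inRange(hsv,(105,120,40),(125,255,255));b[205:]=0
n,l,st,_=cv2.connectedComponentsWithStats(b);k=1+np.argmax(st[1:,4]);hull=cv2.convexHull(np.argwhere(l==k)[:,::-1].astype(np.int32))
q=cv2.approxPolyDP(hull,6,True)[:,0].astype(float);print("px",q)
c=q.mean(0);q+=.5*np.sign(q-c)
P=np.array([onz(i,p,.064)[:2] for p in q]);print("corners",P)
print("sides",np.linalg.norm(P-np.roll(P,-1,0),axis=1));C=P.mean(0)
o=P[np.argsort(P[:,0])]; lo=o[:2][np.argsort(o[:2,1])];hi=o[2:][np.argsort(o[2:,1])]
v=(hi-lo).mean(0);w=(lo[1]-lo[0]+hi[1]-hi[0])/2
print("centre",C,"yaw",np.degrees(np.arctan2(v[1],v[0])),np.degrees(np.arctan2(-w[0],w[1])))
yaw=np.arctan2(v[1]-w[0],v[0]+w[1]);print("yaw",np.degrees(yaw))
Rz=np.array([[np.cos(yaw),-np.sin(yaw)],[np.sin(yaw),np.cos(yaw)]])
def wallz(uv,ax,val):
    o,d=ray(i,uv);o2=Rz.T@(o[:2]-C);d2=Rz.T@d[:2];t=(val-o2[ax])/d2[ax];return (o+t*d)[2]
# pad edges from brown mask rows/cols
br=cv2.inRange(hsv,(8,40,30),(25,255,255))
n,l,st,ce=cv2.connectedComponentsWithStats(br)
for s,c in zip(st[1:],ce[1:]):
    if s[4]>150 and 180<c[0]<340 and c[1]<205: print("pad",s,c)
f=lambda x,y:((x+.5)/1.5625-.5,(y+.5)/1.5625-.5)
print("slot L",wallz(f(331,270),1,.0645),"R",wallz(f(484,270),1,-.0645),"near",wallz(f(400,288),0,-.0895))
print("c4 L",wallz(f(318,95),1,.0645),"far",wallz(f(370,53),0,.0895))
print("c2 L",wallz(f(325,190),1,.0645),"far",wallz(f(360,152),0,.0225))
for p in((475,70),(470,203)):
    x=onz(i,f(*p),.144)[:2];print("std",x,Rz.T@(x-C))
for n,a in(("c2",(-.0085,.0335)),("c4",(.0585,.0335)),("slot",(-.0715,0))): print(n,C+Rz@np.array(a))
```

```text
px [[330.  17.]
 [322. 199.]
 [200. 200.]
 [189.  19.]]
corners [[ 0.6226 -0.2988]
 [ 0.4316 -0.3336]
 [ 0.4066 -0.1903]
 [ 0.5971 -0.1576]]
sides [0.1941 0.1454 0.1933 0.1435]
centre [ 0.5145 -0.2451] yaw 10.055121030744827 10.06155417698663
yaw 10.057869203130245
pad [ 204   34   54   57 2943] [230.9609  61.6466]
pad [ 207   97   51   50 2459] [232.9036 121.2839]
pad [ 212  164   98   20 1893] [261.3064 173.6899]
slot L 0.013394225712755392 R 0.01627958233819138 near 0.01865604010538091
c4 L 0.030534271463862117 far 0.026166882990918516
c2 L 0.021819252435451963 far -0.08000017139751753
std [ 0.577  -0.2686] [ 0.0574 -0.0341]
std [ 0.5117 -0.2794] [-0.0088 -0.0333]
c2 [ 0.5003 -0.2136]
c4 [ 0.5662 -0.2019]
slot [ 0.4441 -0.2576]
```

```bash
cat >> h.py <<'E'
def gfil(yaw): L=lean(yaw);return np.c_[L[:,0],-L[:,1],-L[:,2]]
def gbox(yaw): L=lean(yaw);return np.c_[L[:,1],L[:,0],-L[:,2]]
E
python3 - <<'E'
from h import *
from station import manip
top=np.array([.5214,-.0327,.1488]);G=gfil(11);a=lean(11)[:,2]
rel(manip.sense(),top+.075*a,G)
E
```

```text
shift cm [  5.69 -20.57   6.98] turn [ 0.5 35.  -1.6] rows> 5.38416480093416 4.898531471637741
```

Emit:
carry_out([
  [[5.7,-20.6,7,0.5,35,-1.6,8],[5.7,-20.6,7,0.5,35,-1.6,8],[5.7,-20.6,7,0.5,35,-1.6,8],[5.7,-20.6,7,0.5,35,-1.6,8],[5.7,-20.6,7,0.5,35,-1.6,8],[5.7,-20.6,7,0.5,35,-1.6,8],[5.7,-20.6,7,0.5,35,-1.6,8],[5.7,-20.6,7,0.5,35,-1.6,8],[5.7,-20.6,7,0.5,35,-1.6,8]],
])

```text
t: 1.95
tcp_pos: [0.4765, -0.0386, 0.2083]
tool_rot: [0.95, 0.09, 0.297, -0.031]
force: [-0.5, 0.2, -0.1]
finger_gap: 0.937
gripper_force: 0.0
```

Run:
```python
from h import *
from station import manip,cams
import json
m=manip.sense();print(m["tcp_pos"],m["qd"],m["q"])
i=cams.camera_info("wrist");im=cams.snapshot("wrist")
json.dump({"K":np.array(i["K"]).tolist(),"k1":i["k1"],"T":np.array(i["T"]).tolist()},open("w2.json","w"))
cv2.imwrite("pics/w2raw.png",im[:,:,::-1])
cv2.imwrite("pics/w2.png",cv2.resize(im[:,:,::-1],(800,600),interpolation=cv2.INTER_CUBIC))
for p in((.5214,-.0327,.1488),(.5034,.0551,.1488)): print(proj(i,np.array(p))*1.5625)
```

```text
[ 0.47652445 -0.03861369  0.20829334] [-0.02602666 -0.01734947 -0.08314175 -0.21274592  0.02619044  0.19611734] [-0.55758661  0.34036296  2.23655748  1.34618828  0.41189257 -0.40491284]
[410.49014466 320.68070787]
[208.91650233 323.10612365]
```

View pics/w2.png

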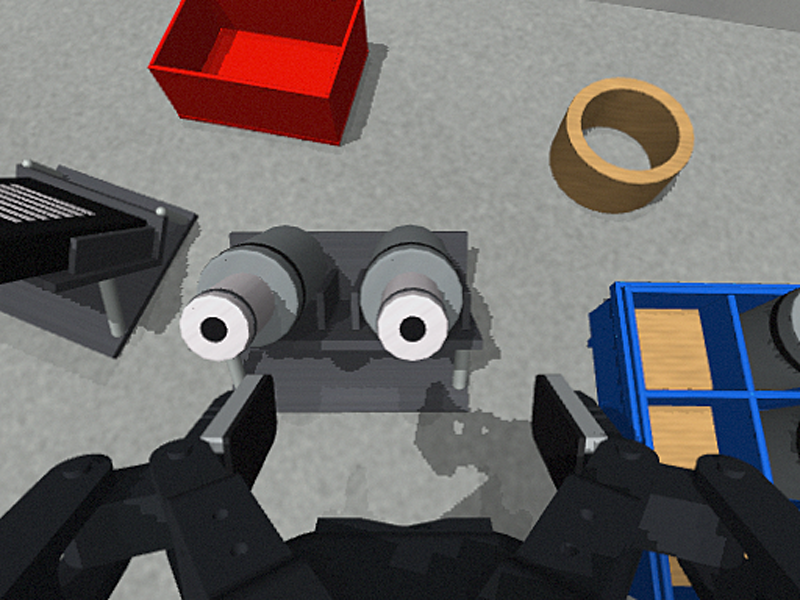

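Holes in the two neck tops are at A (412,329) and B (213,329); the rack base's straight edges run (230,233)–(468,233). The red bin, tape roll and controller rack are clear of the reach.

Run:
```python
from h import *
from station import manip
import json
np.set_printoptions(precision=4,suppress=True)
i=json.load(open("w2.json"));f=lambda x,y:((x+.5)/1.5625-.5,(y+.5)/1.5625-.5)
im=cv2.imread("pics/w2raw.png",0);w=(im>175).astype(np.uint8)
n,l,st,ce=cv2.connectedComponentsWithStats(w)
tops={}
for k in range(1,n):
    if st[k,4]>500 and 170<ce[k,1]<240:
        cn=max(cv2.findContours((l==k).astype(np.uint8),0,2)[0],key=cv2.contourArea);e=cv2.fitEllipse(cv2.convexHull(cn))
        print("disc",np.array(e[0])*1.5625,e[1],onz(i,e[0],.1488))
for h in((412,329),(213,329)): print("hole",onz(i,f(*h),.1488))
for a,b,z in(((230,233),(468,233),.018),((240,412),(468,411),.006)):
    A,B=onz(i,f(*a),z),onz(i,f(*b),z);d=A-B;print("edge yaw",np.degrees(np.arctan2(-d[0],d[1])),np.linalg.norm(d))
m=manip.sense();print(m["tcp_pos"],R.from_quat(m["tool_rot"]).as_matrix())
```

```text
disc [213.2592 327.5039] (39.93889236450195, 45.44395065307617) [0.5018 0.0526 0.1488]
disc [411.7946 326.5881] (41.91260528564453, 44.40611267089844) [ 0.5188 -0.0338  0.1488]
hole [ 0.5179 -0.0339  0.1488]
hole [0.5013 0.0526 0.1488]
edge yaw 10.754698428576146 0.18591037146097447
edge yaw 11.193440725485491 0.16300047856043154
[ 0.4781 -0.0402  0.2092] [[ 0.8065  0.1889  0.5602]
 [ 0.1536 -0.982   0.1099]
 [ 0.5709 -0.0026 -0.821 ]]
```

Run:
```python
from h import *
from station import manip
top=np.array([.5192,-.0337,.1485]);G=gfil(11);a=lean(11)[:,2]
rel(manip.sense(),top-.021*a,G)
```

```text
shift cm [-0.05  0.16  9.46] turn [-0.1  0.2 -0.2] rows> 2.2681427746962197 0.03676982400018051
```

Emit:
carry_out([
  [[-0.05,0.15,3,0,0,0,6.5],[-0.05,0.15,6,0,0,0,6.5],[-0.05,0.15,8.3,0,0,0,6],[-0.05,0.15,9.4,0,0,0,5],[-0.05,0.15,9.4,0,0,0,4],[-0.05,0.15,9.4,0,0,0,2],[-0.05,0.15,9.4,0,0,0,2],[-0.05,0.15,9.4,0,0,0,2],[-0.05,0.15,9.4,0,0,0,2],[-0.05,0.15,9.4,0,0,0,2],[-0.05,0.15,9.4,0,0,0,2]],
], force=60)

```text
t: 2.92
tcp_pos: [0.5328, -0.032, 0.1338]
tool_rot: [0.949, 0.091, 0.3, -0.028]
force: [1.7, -0.6, -1.1]
finger_gap: 0.354
gripper_force: 59.3
```

Run:
```python
from h import *
from station import manip
m=manip.sense();print(m["tcp_pos"],m["force"])
rel(m,[.5662,-.2019,.28],down(10.06))
```

```text
[ 0.53275037 -0.03202089  0.13380739] [ 1.66764501 -0.60449688 -1.09129049]
shift cm [  8.45  17.33 -11.91] turn [ -0.2 -35.1   0.8] rows> 5.434185476496539 4.901058453805992
```

Emit:
carry_out([
  [[2,0,-3,0,0,0,2],[4.5,0,-6.5,0,0,0,2],[7,0,-10,0,-5,0,2],[8.5,2,-12.2,0,-11,0,2],[8.5,5,-12.2,0,-17,0.2,2],[8.5,9,-12,0,-23,0.4,2],[8.5,13,-12,0,-29,0.6,2],[8.45,16,-11.9,-0.2,-35,0.8,2],[8.45,17.3,-11.9,-0.2,-35.1,0.8,2],[8.45,17.3,-11.9,-0.2,-35.1,0.8,2],[8.45,17.3,-11.9,-0.2,-35.1,0.8,2],[8.45,17.3,-11.9,-0.2,-35.1,0.8,2]],
])

```text
t: 3.92
tcp_pos: [0.5691, -0.2064, 0.2818]
tool_rot: [0.996, 0.087, -0.0, 0.004]
force: [2.3, -0.1, -2.2]
finger_gap: 0.364
gripper_force: 60.2
```

Run:
```python
from h import *
from station import manip,cams
import json
m=manip.sense();print(m["tcp_pos"],R.from_quat(m["tool_rot"]).as_matrix().round(4).tolist(),np.round(m["q"],2),np.abs(m["qd"]).max())
i=cams.camera_info("wrist");im=cams.snapshot("wrist")
json.dump({"K":np.array(i["K"]).tolist(),"k1":i["k1"],"T":np.array(i["T"]).tolist()},open("w3.json","w"))
cv2.imwrite("pics/w3raw.png",im[:,:,::-1])
cv2.imwrite("pics/w3.png",cv2.resize(im[:,:,::-1],(800,600),interpolation=cv2.INTER_CUBIC))
Rm=R.from_quat(m["tool_rot"]).as_matrix()
for d in(.015,.021,.027): print(d,proj(i,m["tcp_pos"]-Rm[:,2]*d)*1.5625)
```

```text
[ 0.56914982 -0.20644501  0.28182204] [[0.9848, 0.1739, -0.0001], [0.1739, -0.9847, -0.0084], [-0.0015, 0.0082, -1.0]] [-0.53  0.47  1.45 -0.01  1.22  0.87] 0.565537151485925
0.015 [404.60861628 443.3358976 ]
0.021 [404.71110394 456.9938173 ]
0.027 [404.823897   472.02624479]
```

View pics/w3.png

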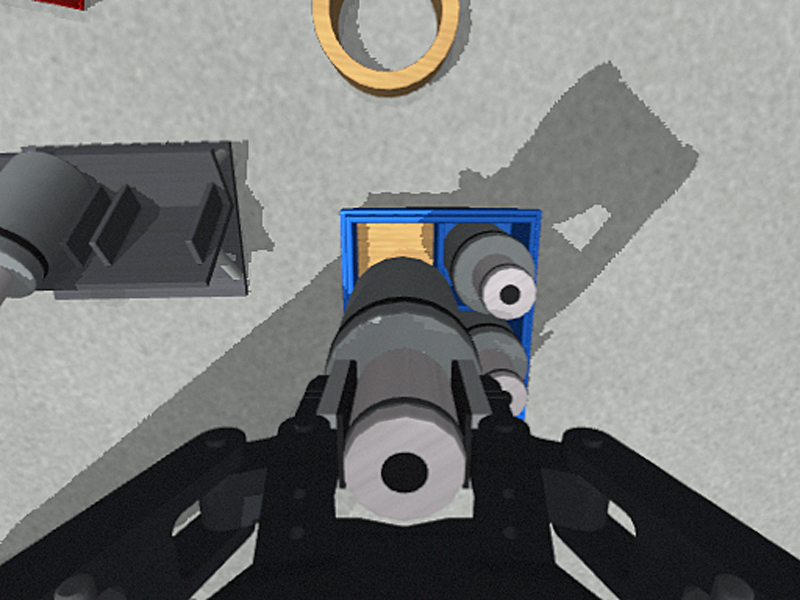

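The filter hangs in the jaws with its neck hole at (404,472), about 3.5 mm towards tool -x from the TCP. Cell 4 with its pad lies ahead at (395,240).

Emit:
carry_out([
  [[0.35,0,0,0,0,0,2],[0.35,0,0,0,0,0,2],[0.35,0,3,0,0,0,2],[0.35,0,6,0,0,0,2],[0.35,0,7.5,0,0,0,2],[0.35,0,8,0,0,0,2],[0.35,0,8,0,0,0,2],[0.35,0,8,0,0,0,2]],
])

```text
t: 4.63
tcp_pos: [0.5693, -0.1999, 0.1992]
tool_rot: [0.996, 0.089, -0.001, -0.001]
force: [0.7, -0.8, -1.8]
finger_gap: 0.363
gripper_force: 60.3
```

Run:
```python
from h import *
from station import manip
m=manip.sense();print(m["tcp_pos"],m["force"],m["ft_torque"],R.from_quat(m["tool_rot"]).as_matrix().round(4).tolist(),np.round(m["q"],2),np.abs(m["qd"]).max())
rel(m,[.5696,-.2013,.19],down(10.06))
```

```text
[ 0.56926321 -0.19991582  0.19923863] [ 0.70726133 -0.75897178 -1.75702166] [-0.04205766 -0.02669646  0.01055084] [[0.9843, 0.1765, -0.002], [0.1765, -0.9843, 0.0009], [-0.0019, -0.0012, -1.0]] [-0.52  0.56  1.54 -0.    1.05  0.87] 0.03306506951291721
shift cm [0.01 0.14 0.92] turn [-0.1  0.1  0.1] rows> 0.22416831810122223 0.022903304415650205
```

Emit:
carry_out([
  [[0,0.14,0.8,0,0,0,2],[0,0.14,1.6,0,0,0,2],[0,0.14,2.2,0,0,0,2],[0,0.14,2.8,0,0,0,2],[0,0.14,3.4,0,0,0,2],[0,0.14,3.9,0,0,0,2],[0,0.14,4.1,0,0,0,2],[0,0.14,4.1,0,0,0,2]],
])

```text
t: 5.3
tcp_pos: [0.5693, -0.2019, 0.1572]
tool_rot: [0.996, 0.088, -0.001, -0.001]
force: [-0.3, -0.4, -1.8]
finger_gap: 0.362
gripper_force: 60.3
```

Emit:
carry_out([
  [[0,0,0.1,0,0,0,2],[0,0,0.2,0,0,0,2],[0,0,0.3,0,0,0,2],[0,0,0.4,0,0,0,2],[0,0,0.4,0,0,0,2],[0,0,0.4,0,0,0,2]],
])

```text
t: 5.8
tcp_pos: [0.5697, -0.202, 0.154]
tool_rot: [0.996, 0.088, -0.001, -0.0]
force: [0.4, 0.2, -2.3]
finger_gap: 0.36
gripper_force: 60.3
```

Emit:
carry_out([
  [[0,0,0.1,0,0,0,2],[0,0,0.2,0,0,0,2],[0,0,0.3,0,0,0,2],[0,0,0.3,0,0,0,2],[0,0,0.3,0,0,0,2]],
])

```text
t: 6.22
tcp_pos: [0.5696, -0.202, 0.1509]
tool_rot: [0.996, 0.088, -0.001, -0.0]
force: [-0.6, -0.3, -2.5]
finger_gap: 0.36
gripper_force: 60.3
```

Emit:
carry_out([
  [[0,0,0.1,0,0,0,2],[0,0,0.2,0,0,0,2],[0,0,0.3,0,0,0,2],[0,0,0.3,0,0,0,2],[0,0,0.3,0,0,0,2]],
])

```text
t: 6.63
tcp_pos: [0.5699, -0.202, 0.1486]
tool_rot: [0.996, 0.088, -0.001, -0.0]
force: [-0.1, 0.6, 2.6]
finger_gap: 0.356
gripper_force: 60.6
```

Contact is at TCP z 0.1486, so the pad top is about 29 mm high, against 28 mm seen in the image. One more millimetre to take the weight, then I release.

Emit:
carry_out([
  [[0,0,0.05,0,0,0,2],[0,0,0.1,0,0,0,2],[0,0,0.1,0,0,0,2]],
])

```text
t: 6.88
tcp_pos: [0.57, -0.202, 0.1475]
tool_rot: [0.996, 0.088, -0.0, -0.0]
force: [-0.4, 2.5, 6.1]
finger_gap: 0.361
gripper_force: 60.7
```

Emit:
carry_out([
  [[0,0,0,0,0,0,3.6],[0,0,0,0,0,0,4],[0,0,0,0,0,0,4.6],[0,0,0,0,0,0,4.6],[0,0,-1,0,0,0,4.6],[0,0,-3,0,0,0,5],[0,0,-6,0,0,0,5],[0,0,-9,0,0,0,6],[0,0,-12,0,0,0,6.5],[0,0,-12,0,0,0,6.5]],
])

```text
t: 7.72
tcp_pos: [0.5733, -0.2039, 0.2745]
tool_rot: [0.996, 0.088, 0.005, 0.004]
force: [0.9, 0.2, 1.1]
finger_gap: 0.764
gripper_force: 0.0
```

Run:
```python
from h import *
from station import manip
m=manip.sense();print(m["tcp_pos"],m["force"],m["finger_gap"],np.abs(m["qd"]).max())
top=np.array([.5022,.0527,.1485]);a=lean(11)[:,2]
rel(m,top+.06*a,gfil(11))
```

```text
[ 0.5732853  -0.20389431  0.27447223] [0.89809074 0.18650694 1.0772196 ] 0.7635706288031977 0.07264697805174626
shift cm [ -5.99 -26.52   7.41] turn [ 0.7 34.5 -0.7] rows> 6.757862387882308 4.818462749873242
```

Emit:
carry_out([
  [[-6,-26.5,7.4,0.7,34.5,-0.7,7],[-6,-26.5,7.4,0.7,34.5,-0.7,7],[-6,-26.5,7.4,0.7,34.5,-0.7,7],[-6,-26.5,7.4,0.7,34.5,-0.7,7],[-6,-26.5,7.4,0.7,34.5,-0.7,7],[-6,-26.5,7.4,0.7,34.5,-0.7,7],[-6,-26.5,7.4,0.7,34.5,-0.7,7],[-6,-26.5,7.4,0.7,34.5,-0.7,7],[-6,-26.5,7.4,0.7,34.5,-0.7,7],[-6,-26.5,7.4,0.7,34.5,-0.7,7],[-6,-26.5,7.4,0.7,34.5,-0.7,7],[-6,-26.5,7.4,0.7,34.5,-0.7,7]],
])

```text
t: 8.72
tcp_pos: [0.4616, 0.0503, 0.1926]
tool_rot: [0.951, 0.091, 0.292, -0.034]
force: [-0.1, 0.6, 0.7]
finger_gap: 0.817
gripper_force: 0.0
```

Run:
```python
from h import *
from station import manip,cams
m=manip.sense();print(m["tcp_pos"],m["q"],np.abs(m["qd"]).max())
i=cams.camera_info("wrist");im=cams.snapshot("wrist")
cv2.imwrite("pics/w4raw.png",im[:,:,::-1]);g=cv2.cvtColor(im,cv2.COLOR_RGB2GRAY)
n,l,st,ce=cv2.connectedComponentsWithStats((g>175).astype(np.uint8))
for k in range(1,n):
    if st[k,4]>800 and ce[k,1]>150:
        cn=max(cv2.findContours((l==k).astype(np.uint8),0,2)[0],key=cv2.contourArea);e=cv2.fitEllipse(cv2.convexHull(cn))
        print("disc",e[0],e[1],onz(i,e[0],.1488))
        # dark hole inside
        x,y,w,h=st[k,:4];s=(g[y:y+h,x:x+w]<60)&(cv2.drawContours(np.zeros_like(g),[cn],-1,1,-1)[y:y+h,x:x+w]>0)
        c=np.argwhere(s).mean(0)[::-1]+[x,y];print("hole",c,onz(i,c,.1488))
a=lean(11)[:,2]
rel(manip.sense(),np.array([.5022,.0527,.1485])-.021*a,gfil(11))
```

```text
[0.46161048 0.05028926 0.19257302] [-0.30956106  0.36821587  2.29995601  1.77516602  0.28910902 -0.635409  ] 0.11240621910891797
disc (267.4715270996094, 205.1149444580078) (46.140228271484375, 48.05643844604492) [0.50220509 0.05290672 0.1488    ]
hole [267.64135021 206.61181435] [0.50125636 0.05261952 0.1488    ]
shift cm [0.7  0.46 7.98] turn [-0.5  0.6 -0.2] rows> 1.9231391562900961 0.11673201795942113
```

Emit:
carry_out([
  [[0.65,0.45,0,-0.5,0.6,-0.2,6.5],[0.65,0.45,2,-0.5,0.6,-0.2,6.5],[0.65,0.45,5,-0.5,0.6,-0.2,6.5],[0.65,0.45,7,-0.5,0.6,-0.2,6.5],[0.65,0.45,8,-0.5,0.6,-0.2,6],[0.65,0.45,8,-0.5,0.6,-0.2,5],[0.65,0.45,8,-0.5,0.6,-0.2,5],[0.65,0.45,8,-0.5,0.6,-0.2,5]],
])

```text
t: 9.43
tcp_pos: [0.515, 0.0534, 0.1317]
tool_rot: [0.949, 0.09, 0.3, -0.028]
force: [-0.6, -0.4, 0.4]
finger_gap: 0.588
gripper_force: 0.0
```

Run:
```python
from h import *
from station import manip
a=lean(11)[:,2];m=manip.sense();print(np.abs(m["qd"]).max())
rel(m,np.array([.5018,.0528,.1488])-.021*a,gfil(11))
```

```text
0.015354296967386214
shift cm [-0.09 -0.19 -0.06] turn [ 0.1 -0.1 -0.1] rows> 0.05312255785222783 0.02643753591630764
```

Emit:
carry_out([
  [[-0.1,-0.2,-0.05,0,0,0,4.5],[-0.1,-0.2,-0.05,0,0,0,4],[-0.1,-0.2,-0.05,0,0,0,3],[-0.1,-0.2,-0.05,0,0,0,2],[-0.1,-0.2,-0.05,0,0,0,2],[-0.1,-0.2,-0.05,0,0,0,2],[-0.1,-0.2,-0.05,0,0,0,2]],
], force=60)

```text
t: 10.02
tcp_pos: [0.5127, 0.0556, 0.1316]
tool_rot: [0.949, 0.09, 0.3, -0.028]
force: [-3.6, -2.4, 4.9]
finger_gap: 0.361
gripper_force: 58.6
```

Run:
```python
from h import *
from station import manip
m=manip.sense();print(m["force"])
rel(m,np.array([.5018,.0528,.1488])-.021*lean(11)[:,2],gfil(11))
rel(m,[.5003,-.2136,.28],down(10.06))
```

```text
[-3.60265704 -2.39254021  4.91943212]
shift cm [0.07 0.07 0.05] turn [ 0.1 -0.1 -0.1] rows> 0.026242194207154998 0.02559447850005452
shift cm [  3.37  26.22 -15.73] turn [ -0.2 -35.1   0.8] rows> 7.377121632563691 4.897603008197786
```

Emit:
carry_out([
  [[2,0,-3,0,0,0,2],[4,0,-6.5,0,0,0,2],[6,0,-10,0,-5,0,2],[7,1,-13.5,0,-11,0,2],[6,4,-16.5,0,-17,0.2,2],[5,8,-17.4,0,-23,0.4,2],[4.5,12,-17.4,0,-29,0.6,2],[4.5,16,-17.4,-0.2,-35.1,0.8,2],[4.5,20,-17.4,-0.2,-35.1,0.8,2],[4.5,24,-17.4,-0.2,-35.1,0.8,2],[4.5,26.2,-17.4,-0.2,-35.1,0.8,2],[4.5,26.2,-17.4,-0.2,-35.1,0.8,2]],
])

```text
t: 11.02
tcp_pos: [0.5056, -0.0431, 0.247]
tool_rot: [0.991, 0.099, 0.083, -0.032]
force: [1.9, 1.7, -4.6]
finger_gap: 0.369
gripper_force: 60.1
```

Emit:
carry_out([
  [[0,0,0,0,0,0,2],[0,0,0,0,0,0,2],[0,0,0,0,0,0,2],[0,0,0,0,0,0,2]],
])

```text
t: 11.35
tcp_pos: [0.5075, -0.0417, 0.2462]
tool_rot: [0.991, 0.1, 0.087, -0.033]
force: [0.2, 0.2, -2.9]
finger_gap: 0.362
gripper_force: 60.6
```

Run:
```python
from h import *
from station import manip,cams
m=manip.sense();print(m["tcp_pos"],m["force"],np.abs(m["qd"]).max())
i=cams.camera_info("wrist");im=cams.snapshot("wrist")
cv2.imwrite("pics/w5raw.png",im[:,:,::-1]);g=cv2.cvtColor(im,cv2.COLOR_RGB2GRAY)
cv2.imwrite("pics/w5.png",cv2.resize(im[:,:,::-1],(800,600),interpolation=cv2.INTER_CUBIC))
Rm=R.from_quat(m["tool_rot"]).as_matrix()
f=proj(i,m["tcp_pos"]-Rm[:,2]*.021);print("pred hole",f*1.5625)
x,y=f.astype(int);s=np.zeros_like(g);s[y-12:y+25,x-14:x+14]=(g[y-12:y+25,x-14:x+14]<50)
n,l,st,ce=cv2.connectedComponentsWithStats(s)
for k in range(1,n):
    if st[k,4]>60: print("dark",ce[k]*1.5625,st[k])
rel(m,[.5003,-.2136,.28],down(10.06))
```

```text
[ 0.50754415 -0.04167966  0.24620459] [ 0.17320975  0.16735378 -2.94808895] 0.007400634381405154
pred hole [404.59387528 456.90131285]
dark [402.77957686 454.94386874] [244 280  28  24 579]
shift cm [-3.4  16.5  -4.88] turn [ -3.  -10.3   1.5] rows> 4.205281213219011 1.5070102554278886
```

View pics/w5.png

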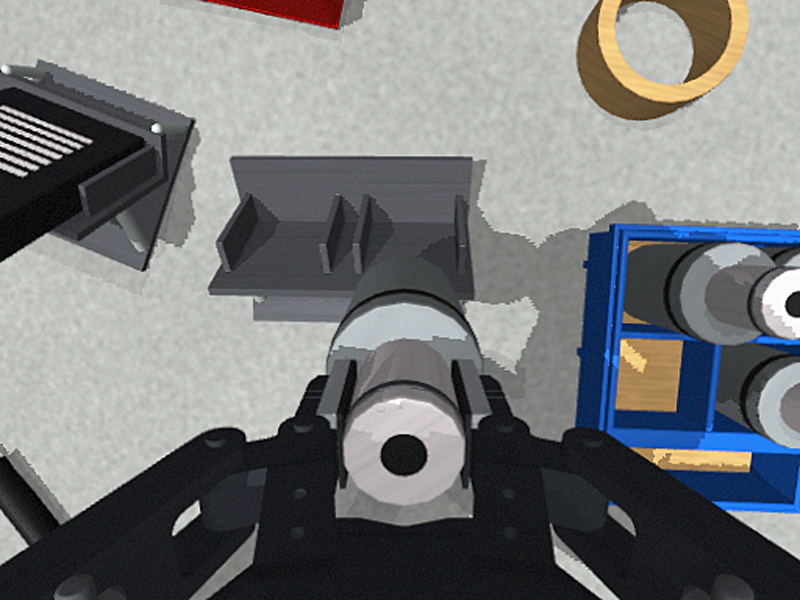

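The neck hole is at (404,456), as predicted for a centred grip. The filter in cell 4 stands upright at (690,290), and cell 2 with its pad at (650,375) is empty.

Emit:
carry_out([
  [[-1,0,-3,-1,-4,0.5,2],[-2,0,-5,-2,-8,1,2],[-3,2,-6.8,-3,-10.3,1.5,2],[-3,5,-6.8,-3,-10.3,1.5,2],[-3,8.5,-6.8,-3,-10.3,1.5,2],[-3,12,-6.8,-3,-10.3,1.5,2],[-3,15,-6.8,-3,-10.3,1.5,2],[-3,16.5,-6.8,-3,-10.3,1.5,2],[-3,16.5,-6.8,-3,-10.3,1.5,2],[-3,16.5,-6.8,-3,-10.3,1.5,2],[-3,16.5,-6.8,-3,-10.3,1.5,2],[-3,16.5,-6.8,-3,-10.3,1.5,2]],
])

```text
t: 12.4
tcp_pos: [0.5023, -0.2138, 0.3009]
tool_rot: [0.996, 0.088, 0.001, 0.001]
force: [-0.5, 0.7, -3.0]
finger_gap: 0.362
gripper_force: 61.0
```

Run:
```python
from h import *
from station import manip
m=manip.sense();print(m["force"],np.abs(m["qd"]).max())
rel(m,[.5003,-.2136,.2],down(10.06))
```

```text
[-0.52679334  0.70258177 -3.0495409 ] 0.009114899442344759
shift cm [-0.21 -0.07 10.09] turn [ 0.1 -0.1  0. ] rows> 2.4199733305388045 0.0226265170026778
```

Emit:
carry_out([
  [[-0.2,-0.05,3,0,0,0,2],[-0.2,-0.05,6,0,0,0,2],[-0.2,-0.05,8.5,0,0,0,2],[-0.2,-0.05,10.1,0,0,0,2],[-0.2,-0.05,10.5,0,0,0,2],[-0.2,-0.05,10.5,0,0,0,2],[-0.2,-0.05,10.5,0,0,0,2]],
])

```text
t: 12.98
tcp_pos: [0.5019, -0.2156, 0.1971]
tool_rot: [0.996, 0.088, 0.002, 0.002]
force: [0.5, -0.7, -4.4]
finger_gap: 0.361
gripper_force: 60.8
```

Emit:
carry_out([
  [[-0.12,-0.2,0,0,0,0,2],[-0.12,-0.2,0.3,0,0,0,2],[-0.12,-0.2,0.8,0,0,0,2],[-0.12,-0.2,1.3,0,0,0,2],[-0.12,-0.2,1.9,0,0,0,2],[-0.12,-0.2,2.5,0,0,0,2],[-0.12,-0.2,3.1,0,0,0,2],[-0.12,-0.2,3.5,0,0,0,2],[-0.12,-0.2,3.6,0,0,0,2],[-0.12,-0.2,3.6,0,0,0,2]],
])

```text
t: 13.82
tcp_pos: [0.4996, -0.2141, 0.1596]
tool_rot: [0.996, 0.087, 0.001, 0.001]
force: [0.6, -0.3, -3.2]
finger_gap: 0.362
gripper_force: 60.8
```

Emit:
carry_out([
  [[0,0,0.2,0,0,0,2],[0,0,0.4,0,0,0,2],[0,0,0.6,0,0,0,2],[0,0,0.8,0,0,0,2],[0,0,0.9,0,0,0,2],[0,0,0.9,0,0,0,2],[0,0,0.9,0,0,0,2]],
])

```text
t: 14.4
tcp_pos: [0.4999, -0.2143, 0.1512]
tool_rot: [0.996, 0.087, 0.002, 0.002]
force: [-0.1, 0.6, -3.1]
finger_gap: 0.36
gripper_force: 60.8
```

Emit:
carry_out([
  [[0,0,0.1,0,0,0,2],[0,0,0.2,0,0,0,2],[0,0,0.3,0,0,0,2],[0,0,0.4,0,0,0,2],[0,0,0.4,0,0,0,2],[0,0,0.4,0,0,0,2]],
])

```text
t: 14.9
tcp_pos: [0.4998, -0.2143, 0.1471]
tool_rot: [0.996, 0.087, 0.002, 0.002]
force: [-0.1, 0.5, -3.2]
finger_gap: 0.367
gripper_force: 60.8
```

Emit:
carry_out([
  [[0,0,0.1,0,0,0,2],[0,0,0.2,0,0,0,2],[0,0,0.3,0,0,0,2],[0,0,0.3,0,0,0,2],[0,0,0.3,0,0,0,2]],
])

```text
t: 15.32
tcp_pos: [0.5, -0.2145, 0.1446]
tool_rot: [0.996, 0.087, 0.002, 0.002]
force: [-0.4, -0.4, 2.2]
finger_gap: 0.36
gripper_force: 61.4
```

Emit:
carry_out([
  [[0,0,0.05,0,0,0,2],[0,0,0.1,0,0,0,2],[0,0,0.1,0,0,0,2]],
])

```text
t: 15.57
tcp_pos: [0.5, -0.2145, 0.1436]
tool_rot: [0.996, 0.087, 0.002, 0.002]
force: [-1.6, -0.5, 3.4]
finger_gap: 0.361
gripper_force: 61.6
```

Emit:
carry_out([
  [[0,0,0,0,0,0,3.6],[0,0,0,0,0,0,4],[0,0,0,0,0,0,4.6],[0,0,0,0,0,0,4.6],[0,0,-1,0,0,0,4.6],[0,0,-3,0,0,0,5],[0,0,-6,0,0,0,5],[0,0,-9,0,0,0,6],[0,0,-12,0,0,0,6.5],[0,0,-14,0,0,0,6.5],[0,0,-14,0,0,0,6.5],[0,0,-14,0,0,0,6.5]],
])

```text
t: 16.57
tcp_pos: [0.4999, -0.2142, 0.2851]
tool_rot: [0.996, 0.087, 0.003, 0.003]
force: [-0.9, -0.3, -0.4]
finger_gap: 0.76
gripper_force: 0.0
```

Run:
```python
from h import *
from station import manip
m=manip.sense();a=lean(-8.6)[:,2];print(np.round(m["q"],2))
rel(m,np.array([.511,.250,.149])+.085*a,gbox(-8.6))
```

```text
[-0.61  0.37  1.6  -0.    1.16  0.79]
shift cm [  4.49 -47.12   6.36] turn [-29.8  21.7 -69. ] rows> 11.45271664543296 10.929518782048351
```

Emit:
carry_out([
  [[0,-4,0,0,0,0,6.5],[0,-8,0,0,0,-7,6.5],[1,-12,0,-1,0,-14,6.5],[1,-16,0,-2,1,-21,6.5],[2,-20,0,-4,3,-28,6.5],[2,-24,1,-7,5,-35,6.5],[3,-28,2,-11,8,-42,6.5],[3,-32,3,-15,11,-49,6.5],[4,-36,4,-19,14,-56,6.5],[4,-40,5,-23,17,-62,6.5],[4.5,-44,6,-27,20,-66,6.5],[4.5,-47.1,6.4,-29.8,21.7,-69,6.5]],
])

```text
t: 17.57
tcp_pos: [0.4626, 0.2449, 0.2174]
tool_rot: [0.757, 0.597, 0.172, 0.203]
force: [1.4, -1.1, 0.4]
finger_gap: 0.76
gripper_force: 0.0
```

Run:
```python
from h import *
from station import manip
m=manip.sense();a=lean(-8.6)[:,2];print(m["tcp_pos"],np.round(m["q"],2),np.abs(m["qd"]).max())
rel(m,np.array([.511,.250,.149])+.085*a,gbox(-8.6))
```

```text
[0.46257012 0.24485231 0.21739923] [ 0.44  0.39  2.   -0.81  0.43  1.36] 2.1917670033733656
shift cm [ 1.22 -0.17 -0.22] turn [-4.2  1.6 -4.4] rows> 0.2997765967152773 0.8704359994160501
```

Still moving towards its target; I hold to settle it, then look.

Emit:
carry_out([
  [[0,0,0,0,0,0,6.5],[0,0,0,0,0,0,6.5],[0,0,0,0,0,0,6.5],[0,0,0,0,0,0,6.5],[0,0,0,0,0,0,6.5]],
])

```text
t: 17.98
tcp_pos: [0.4657, 0.2415, 0.22]
tool_rot: [0.759, 0.594, 0.172, 0.203]
force: [-0.6, -0.4, -0.7]
finger_gap: 0.76
gripper_force: 0.0
```

Run:
```python
from h import *
from station import manip,cams
import json
m=manip.sense();print(m["tcp_pos"],np.abs(m["qd"]).max())
i=cams.camera_info("wrist");im=cams.snapshot("wrist")
json.dump({"K":np.array(i["K"]).tolist(),"k1":i["k1"],"T":np.array(i["T"]).tolist()},open("w6.json","w"))
cv2.imwrite("pics/w6raw.png",im[:,:,::-1])
b=np.clip(im[:,:,::-1].astype(float)*1.0,0,255);b=(255*(b/255)**.6).astype(np.uint8)
cv2.imwrite("pics/w6.png",cv2.resize(b,(800,600),interpolation=cv2.INTER_CUBIC))
rel(m,np.array([.511,.250,.149])+.085*lean(-8.6)[:,2],gbox(-8.6))
```

```text
[0.46567348 0.24145459 0.21997078] 0.006472623560239422
shift cm [ 1.47 -0.65 -0.19] turn [-4.1  1.8 -4.9] rows> 0.38732392035140184 0.9208351507939541
```

View pics/w6.png

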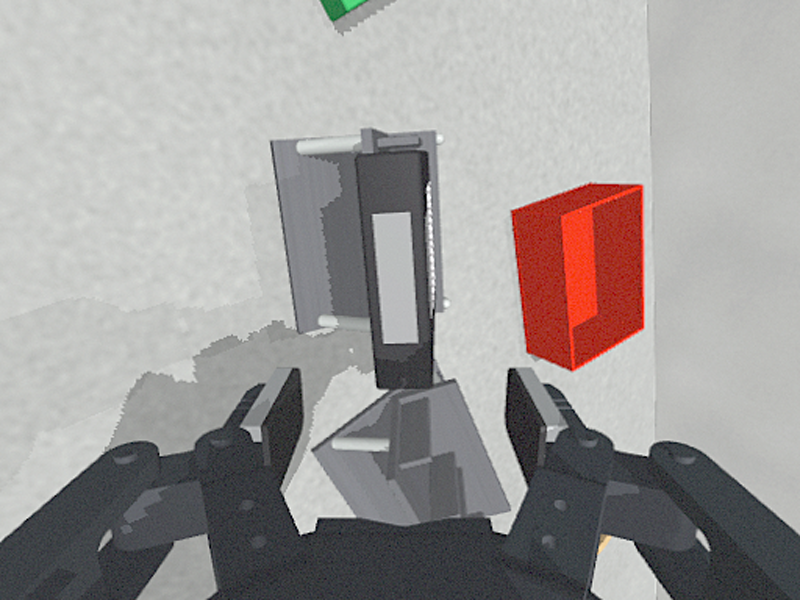

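The controller's top face has corners (358,155), (425,152), (434,387) and (376,387), with fins on the right (+x) edge. The green decoy is at the top, out of the way.

Run:
```python
from h import *
from station import manip
import json
np.set_printoptions(precision=4,suppress=True)
i=json.load(open("w6.json"));f=lambda x,y:((x+.5)/1.5625-.5,(y+.5)/1.5625-.5)
A,B=onz(i,f(358,155),.1409),onz(i,f(376,387),.1409)
C,D=onz(i,f(425,152),.1569),onz(i,f(434,387),.1569)
for p,q in((A,B),(C,D)): d=p-q;print("len",np.linalg.norm(d),"yaw",np.degrees(np.arctan2(-d[0],d[1])))
print("thick",np.linalg.norm(A-C),np.linalg.norm(B-D));print(A,B,C,D)
top=(A+B+C+D)/4;print("top",top)
d=(A-B)+(C-D);yaw=np.degrees(np.arctan2(-d[0],d[1]));m=manip.sense()
rel(m,top+.06*lean(yaw)[:,2],gbox(yaw));rel(m,top-.022*lean(yaw)[:,2],gbox(yaw))
```

```text
len 0.10747003046331907 yaw -10.72062498491821
len 0.1076456358915026 yaw -10.729409975064248
thick 0.027992229937346725 0.02798118669483853
[0.5086 0.309  0.1409] [0.4886 0.2034 0.1409] [0.5311 0.3045 0.1569] [0.511  0.1987 0.1569]
top [0.5098 0.2539 0.1489]
shift cm [ 2.03 -0.68  2.21] turn [-4.1  0.6 -3.1] rows> 0.7371099879160535 0.7194734156723623
shift cm [ 2.13 -0.1  10.39] turn [-4.1  0.6 -3.1] rows> 2.543416286576198 0.7194734156723623
```

Emit:
carry_out([
  [[2,-0.7,0,-4.1,0.6,-3.1,6.5],[2,-0.7,1,-4.1,0.6,-3.1,6.5],[2,-0.7,2.2,-4.1,0.6,-3.1,6.5],[2,-0.7,2.2,-4.1,0.6,-3.1,6.5],[2,-0.7,2.2,-4.1,0.6,-3.1,6.5],[2,-0.7,2.2,-4.1,0.6,-3.1,6.5]],
])

```text
t: 18.53
tcp_pos: [0.4752, 0.2608, 0.1981]
tool_rot: [0.734, 0.609, 0.192, 0.232]
force: [-0.3, 0.4, 1.2]
finger_gap: 0.758
gripper_force: 0.0
```

Run:
```python
from h import *
from station import manip
m=manip.sense();print(np.abs(m["qd"]).max(),np.round(m["q"],2))
y=-10.5;rel(m,np.array([.5098,.2539,.1489])-.022*lean(y)[:,2],gbox(y))
```

```text
0.009696642418411313 [ 0.48  0.46  2.01 -1.14  0.4   1.68]
shift cm [-0.03  0.06  8.25] turn [ 0.   0.1 -0.1] rows> 1.9793763479135023 0.021718717276085684
```

Emit:
carry_out([
  [[0,0.05,2,0,0,0,6.5],[0,0.05,4.5,0,0,0,6.5],[0,0.05,6.5,0,0,0,6],[0,0.05,7.8,0,0,0,5.5],[0,0.05,8.2,0,0,0,5],[0,0.05,8.2,0,0,0,4],[0,0.05,8.2,0,0,0,4]],
])

```text
t: 19.12
tcp_pos: [0.5234, 0.255, 0.1351]
tool_rot: [0.734, 0.61, 0.189, 0.231]
force: [-0.3, 0.2, 0.5]
finger_gap: 0.47
gripper_force: 0.0
```

Emit:
carry_out([
  [[0,0,0,0,0,0,3.3],[0,0,0,0,0,0,2.5],[0,0,0,0,0,0,1.5],[0,0,0,0,0,0,1.5],[0,0,0,0,0,0,1.5],[0,0,0,0,0,0,1.5]],
], force=70)

```text
t: 19.62
tcp_pos: [0.5218, 0.2552, 0.1347]
tool_rot: [0.734, 0.61, 0.189, 0.23]
force: [-5.2, 0.7, 4.7]
finger_gap: 0.312
gripper_force: 69.8
```

Run:
```python
from h import *
from station import manip
m=manip.sense();print(np.abs(m["qd"]).max())
y=-10.5;rel(m,np.array([.5098,.2539,.1489])-.022*lean(y)[:,2],gbox(y))
rel(m,[.4441,-.2576,.31],down(100.06));print("up",R.from_quat(m["tool_rot"]).inv().apply([0,0,1]))
rel(m,[.52,.2,.31],down(90))
```

```text
0.001447239342538953
shift cm [-0.34 -0.13  0.38] turn [-0.4  0.2  0. ] rows> 0.12633285838741734 0.06127818191873479
shift cm [-51.89  11.32 -13.27] turn [ 34.2   6.4 -19.9] rows> 13.128447820668237 5.602202523969129
up [-0.00351024  0.5681082  -0.82294639]
shift cm [ -5.52  10.63 -13.93] turn [ 34.5   3.4 -10.2] rows> 4.406892806341125 5.046768078159934
```

Emit:
carry_out([
  [[0,1.2,-1.7,0,0,0,1.5],[0,3,-4.3,0,0,0,1.5],[0,5,-7.2,0,0,0,1.5],[0,7,-10,2,0,0,1.5],[0,9,-13,8,1,-2,1.5],[-1,10.5,-14,14,1,-4,1.5],[-2,10.6,-14,20,2,-6,1.5],[-4,10.6,-14,26,2,-8,1.5],[-5.5,10.6,-14,32,3,-10,1.5],[-5.5,10.6,-14,34.5,3.4,-10.2,1.5],[-5.5,10.6,-14,34.5,3.4,-10.2,1.5],[-5.5,10.6,-14,34.5,3.4,-10.2,1.5]],
])

```text
t: 20.62
tcp_pos: [0.5235, 0.1986, 0.31]
tool_rot: [0.708, 0.706, 0.0, 0.0]
force: [1.1, 0.2, -3.3]
finger_gap: 0.313
gripper_force: 70.6
```

Run:
```python
from h import *
from station import manip
m=manip.sense();print(m["q"],np.abs(m["qd"]).max())
rel(m,[.4435,-.2542,.33],down(100.06))
```

```text
[ 1.63150444e-01  3.73020145e-01  1.52535664e+00 -1.74303681e-04
  1.24199937e+00  1.66692746e-01] 0.11300856614208189
shift cm [-45.31  -7.84  -2.01] turn [  0.1   0.  -10.3] rows> 11.037417525123727 1.4329581525742343
```

Emit:
carry_out([
  [[-2,0,-2,0,0,0,1.5],[-5,-1,-2,0,0,-1,1.5],[-9,-2,-2,0,0,-2,1.5],[-13,-3,-2,0,0,-3,1.5],[-17,-4,-2,0,0,-4,1.5],[-21,-5,-2,0,0,-6,1.5],[-25,-6,-2,0,0,-8,1.5],[-29,-7,-2,0,0,-10,1.5],[-33,-7.8,-2,0,0,-10.3,1.5],[-37,-7.8,-2,0,0,-10.3,1.5],[-41,-7.8,-2,0,0,-10.3,1.5],[-44,-7.8,-2,0,0,-10.3,1.5]],
])

```text
t: 21.62
tcp_pos: [0.4409, -0.242, 0.3295]
tool_rot: [0.642, 0.767, -0.001, 0.001]
force: [0.1, -0.4, -3.3]
finger_gap: 0.317
gripper_force: 70.4
```

Emit:
carry_out([
  [[-0.7,0,0,0,0,0,1.5],[-1.3,0,0,0,0,0,1.5],[-1.3,0,0,0,0,0,1.5],[-1.3,0,0,0,0,0,1.5],[-1.3,0,0,0,0,0,1.5]],
])

```text
t: 22.03
tcp_pos: [0.4441, -0.2507, 0.3296]
tool_rot: [0.641, 0.768, 0.0, -0.0]
force: [-0.2, 0.0, -2.5]
finger_gap: 0.323
gripper_force: 70.4
```

Run:
```python
from h import *
from station import manip,cams
m=manip.sense();print(m["force"],m["ft_torque"],np.abs(m["qd"]).max())
rel(m,[.4435,-.2542,.215],down(100.06))
i=cams.camera_info("wrist");im=cams.snapshot("wrist");b=(255*(im[:,:,::-1]/255)**.6).astype(np.uint8)
cv2.imwrite("pics/w7.png",cv2.resize(b,(800,600),interpolation=cv2.INTER_CUBIC))
Rm=R.from_quat(m["tool_rot"]).as_matrix()
for sx in(-.055,.055):
  for sy in(-.014,.014): print(proj(i,np.array(m["tcp_pos"])+Rm@[sx-.0034,sy,-.018])*1.5625)
```

```text
[-0.22029232  0.01072193 -2.54042729] [0.02396426 0.014489   0.02239188] 0.006509996320798209
shift cm [-0.35 -0.11 11.46] turn [-0.  -0.1  0.3] rows> 2.7496631305498855 0.03877869740916913
[355.7683135  621.24706233]
[450.54350654 621.32572473]
[341.41560102 253.37543142]
[465.0767978 253.4269797]
```

View pics/w7.png

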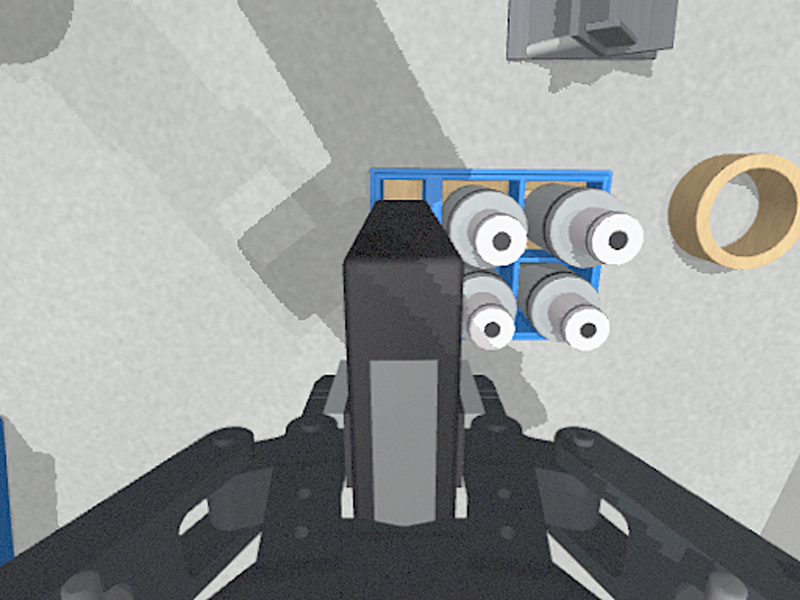

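The box hangs straight in the jaws, with its top face's far corners at (344,262) and (462,262). All four filters stand in their cells, and the slot pad shows at (405,188). Descending to just above the rim.

Emit:
carry_out([
  [[-0.35,-0.1,0,0,0,0.3,1.5],[-0.35,-0.1,3,0,0,0.3,1.5],[-0.35,-0.1,6,0,0,0.3,1.5],[-0.35,-0.1,9,0,0,0.3,1.5],[-0.35,-0.1,11,0,0,0.3,1.5],[-0.35,-0.1,11.6,0,0,0.3,1.5],[-0.35,-0.1,11.6,0,0,0.3,1.5],[-0.35,-0.1,11.6,0,0,0.3,1.5],[-0.35,-0.1,11.6,0,0,0.3,1.5]],
])

```text
t: 22.83
tcp_pos: [0.4452, -0.2571, 0.2154]
tool_rot: [0.643, 0.766, 0.0, 0.002]
force: [0.2, 0.4, -2.6]
finger_gap: 0.321
gripper_force: 70.2
```

Run:
```python
from h import *
from station import manip
m=manip.sense();print(m["force"],np.abs(m["qd"]).max())
rel(m,[.4435,-.2542,.18],down(100.06))
```

```text
[ 0.21887086  0.35325899 -2.62020578] 0.010043619865450316
shift cm [ 0.33 -0.12  3.54] turn [ 0.2  0.2 -0.1] rows> 0.853414656064014 0.0369925714665309
```

Emit:
carry_out([
  [[0.3,-0.12,0,0.2,0.2,0,1.5],[0.3,-0.12,0.3,0.2,0.2,0,1.5],[0.3,-0.12,0.8,0.2,0.2,0,1.5],[0.3,-0.12,1.3,0.2,0.2,0,1.5],[0.3,-0.12,1.8,0.2,0.2,0,1.5],[0.3,-0.12,2.4,0.2,0.2,0,1.5],[0.3,-0.12,3,0.2,0.2,0,1.5],[0.3,-0.12,3.5,0.2,0.2,0,1.5],[0.3,-0.12,3.7,0.2,0.2,0,1.5],[0.3,-0.12,3.7,0.2,0.2,0,1.5]],
])

```text
t: 23.67
tcp_pos: [0.442, -0.2533, 0.176]
tool_rot: [0.643, 0.766, -0.0, -0.003]
force: [-0.3, -0.3, -2.3]
finger_gap: 0.32
gripper_force: 70.3
```

Emit:
carry_out([
  [[0,0.1,0.2,0,-0.2,0,1.5],[0,0.1,0.4,0,-0.2,0,1.5],[0,0.1,0.6,0,-0.2,0,1.5],[0,0.1,0.8,0,-0.2,0,1.5],[0,0.1,1,0,-0.2,0,1.5],[0,0.1,1,0,-0.2,0,1.5],[0,0.1,1,0,-0.2,0,1.5]],
])

```text
t: 24.25
tcp_pos: [0.4432, -0.2533, 0.1667]
tool_rot: [0.643, 0.766, -0.001, -0.001]
force: [0.7, 0.3, -3.2]
finger_gap: 0.321
gripper_force: 70.3
```

Emit:
carry_out([
  [[0,0,0.1,0,0,0,1.5],[0,0,0.2,0,0,0,1.5],[0,0,0.3,0,0,0,1.5],[0,0,0.4,0,0,0,1.5],[0,0,0.4,0,0,0,1.5],[0,0,0.4,0,0,0,1.5]],
])

```text
t: 24.75
tcp_pos: [0.4433, -0.2533, 0.1628]
tool_rot: [0.643, 0.766, -0.001, -0.001]
force: [0.4, 0.5, -3.0]
finger_gap: 0.323
gripper_force: 70.3
```

Emit:
carry_out([
  [[0,0,0.1,0,0,0,1.5],[0,0,0.2,0,0,0,1.5],[0,0,0.3,0,0,0,1.5],[0,0,0.4,0,0,0,1.5],[0,0,0.4,0,0,0,1.5],[0,0,0.4,0,0,0,1.5]],
])

```text
t: 25.25
tcp_pos: [0.4432, -0.2533, 0.1587]
tool_rot: [0.643, 0.766, -0.001, -0.001]
force: [-0.7, -0.3, -3.7]
finger_gap: 0.32
gripper_force: 70.3
```

Emit:
carry_out([
  [[0,0,0.1,0,0,0,1.5],[0,0,0.2,0,0,0,1.5],[0,0,0.3,0,0,0,1.5],[0,0,0.3,0,0,0,1.5],[0,0,0.3,0,0,0,1.5]],
])

```text
t: 25.67
tcp_pos: [0.4432, -0.2533, 0.1557]
tool_rot: [0.643, 0.766, -0.001, -0.001]
force: [-0.2, 0.6, -2.5]
finger_gap: 0.318
gripper_force: 70.3
```

Emit:
carry_out([
  [[0,0,0.1,0,0,0,1.5],[0,0,0.2,0,0,0,1.5],[0,0,0.3,0,0,0,1.5],[0,0,0.3,0,0,0,1.5],[0,0,0.3,0,0,0,1.5]],
])

```text
t: 26.08
tcp_pos: [0.4432, -0.2533, 0.1527]
tool_rot: [0.643, 0.766, -0.001, -0.001]
force: [0.2, 0.4, -3.1]
finger_gap: 0.317
gripper_force: 70.3
```

Emit:
carry_out([
  [[0,0,0.1,0,0,0,1.5],[0,0,0.2,0,0,0,1.5],[0,0,0.3,0,0,0,1.5],[0,0,0.3,0,0,0,1.5],[0,0,0.3,0,0,0,1.5]],
])

```text
t: 26.5
tcp_pos: [0.4432, -0.2533, 0.1497]
tool_rot: [0.643, 0.766, -0.001, -0.001]
force: [0.1, 0.6, -3.0]
finger_gap: 0.313
gripper_force: 70.3
```

Emit:
carry_out([
  [[0,0,0.1,0,0,0,1.5],[0,0,0.2,0,0,0,1.5],[0,0,0.3,0,0,0,1.5],[0,0,0.3,0,0,0,1.5],[0,0,0.3,0,0,0,1.5]],
])

```text
t: 26.92
tcp_pos: [0.4433, -0.2534, 0.1472]
tool_rot: [0.643, 0.766, -0.001, -0.001]
force: [-1.5, 1.4, 2.3]
finger_gap: 0.318
gripper_force: 71.0
```

Contact: the force rose about 5 N at TCP z 0.147, which puts the pad near 15 mm, as seen in the image. A final millimetre, then a small opening and retreat.

Emit:
carry_out([
  [[0,0,0.05,0,0,0,1.5],[0,0,0.1,0,0,0,1.5],[0,0,0.1,0,0,0,1.5]],
])

```text
t: 27.17
tcp_pos: [0.4433, -0.2534, 0.1462]
tool_rot: [0.643, 0.766, -0.001, -0.001]
force: [-0.6, 0.8, 4.2]
finger_gap: 0.318
gripper_force: 71.2
```

Emit:
carry_out([
  [[0,0,0,0,0,0,3.2],[0,0,0,0,0,0,3.6],[0,0,0,0,0,0,4],[0,0,0,0,0,0,4],[0,0,-1,0,0,0,4],[0,0,-2.5,0,0,0,4],[0,0,-5,0,0,0,4],[0,0,-8,0,0,0,4],[0,0,-12,0,0,0,5],[0,0,-16,0,0,0,5],[0,0,-18,0,0,0,5],[0,0,-18,0,0,0,5]],
])

```text
t: 28.17
tcp_pos: [0.4461, -0.2551, 0.3322]
tool_rot: [0.643, 0.766, -0.001, 0.006]
force: [0.4, 0.6, -0.1]
finger_gap: 0.589
gripper_force: 0.0
```

Run:
```python
from station import cams
import cv2,numpy as np
a=cams.snapshot("scene")[120:300,115:345,::-1];b=cams.snapshot("side")[60:240,165:345,::-1]
o=np.hstack([cv2.resize(x,None,fx=1.95,fy=1.95,interpolation=cv2.INTER_CUBIC) for x in(a,b)])
cv2.imwrite("pics/fin.png",o);print(o.shape)
```

```text
(351, 799, 3)
```

View pics/fin.png

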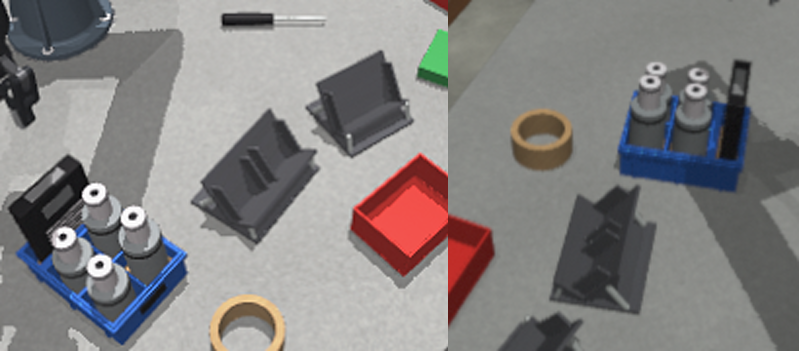

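Both final views show the four filters upright in the cells (for example scene (133,215) and (102,193)) and the controller upright in the slot, at (52,205) and (738,110). The racks are empty and the bystanders have not moved.

```bash
python3 -c "
from station import sign_off
print(sign_off())"
```

```text
the job is handed in; nothing more can be done
None
```

Job handed in at about 28 s of the 72 s allowed: both filters stand upright in their own cells and the controller upright in the slot, each felt down onto its pad and released, with the other two filters still in their cells and the bystanders unmoved in the final views.

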